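# Clamp a thin-walled bellows in the sliding-jaw vise

## Task

Get the bellows ready for welding in the low sliding-jaw vise: it lies loose and askew on the vise bed and must end up lying straight along the jaws, its stop-side end touching the end stop, with the sliding jaw pushed up so that the bellows is left lightly but lastingly squeezed between both jaws, with a few newtons. It is thin-walled and dents easily: do not grip it, only push, and never let anything press on it with more than 10 newtons. Leave the white nozzle and the short tube offcut beside the vise where they stand.

Things in the scene. Friction and masses are not known exactly. Their poses are not given: they have to be found in the camera images.
- vise: low blue vise, fixed; origin under the centre of its 220 (x) x 100 (y) mm base, on the bench; bed 30 mm high. x points away from the robot along the sliding jaw's travel, y along the jaw faces. Fixed jaw at its far end, 90 mm wide, top 75 mm above the bench: a steel plate, set in or out and locked, its face somewhere from x = 43 to 65 mm (not reported), before a block that ends at x = 100 mm
- jaw: sliding jaw, blue block with steel face, 32 (x) x 90 (y) x 45 mm, bottom 30 mm above the bench. Origin: bottom middle of its clamping face, axes as the vise; its flat back is at x = -32 mm. Slides along the vise's x only, drags with about 8 N, stays where left; pushed on its back it nears the fixed jaw. Fully open: origin at vise x = -36 mm; travel 80 mm
- jaw_back (a point): centre of the flat back of the sliding jaw, where to push it; 53 mm above the bench
- stop: the end stop, an upright steel plate; origin on its face (8 mm of plate behind it towards the vise's +y), 51 mm above the bench, axes as the vise; it does not move
- stop_face (a point): end stop: upright steel plate 85 x 8 x 36 mm across the end of the gap on the vise's +y side, locked 85 to 105 mm from the vise's centre. This point is on its face (which looks to the vise's -y), 46 mm above the bench, near where the bellows axis meets it once clamped; axes as the vise
- bellows: corrugated thin-walled steel tube with smooth copper ends, 160 mm long, 32 mm diameter, 0.2 kg; lies loose on the vise bed between the jaws and can roll. Origin in the middle of its length on its axis (46 mm above the bench as it lies); its y axis runs along the tube, roughly along the vise's +y towards the end stop
- bellows_end (a point): centre of the bellows' end face nearest the end stop (+80 mm along its y)
- bellows_tail (a point): centre of the bellows' other end face (-80 mm along its y); it sticks out past the jaws on the vise's -y side
- nozzle: small white ceramic nozzle standing on the bench beside the vise, 25 mm diameter, 45 mm high; origin under its centre. Leave it
- offcut: short steel tube offcut standing on the bench beside the vise, 42 mm diameter, 50 mm high; origin under its centre. Leave it
Not all that is in view belongs to the job. Of the things like the bellows, leave any that is black, blue or green; of the rest the larger one is meant.

How it is judged:
By the outcome, as a careful person would: the job done as asked, in the order asked, and still so for the second after the job is handed in, with the robot touching nothing.
It also fails if it takes over 72 s, if anything falls off the work surface, if the arm or the gripper's body presses on something with over 40 N, if the wrist force passes 120 N, or if a joint passes its speed limit or range.

## Robot

A 7-joint arm with a two-finger parallel gripper is mounted at the origin on the work surface. World frame = base frame: x ahead of the robot, y to its left, z up, the work surface at z = 0. Lengths are in mm, angles in rad, forces in N, time in s.
With the tool pointing down it reaches from about 425 to 1025 mm from the base axis. Payload 9.4 kg.
Tool frame: the origin (TCP) lies on the centre line of the jaws, within the pads' length; the fingertips stand 14 mm ahead of it and the grasp point (between the pads) lies 5 mm behind it (arm.tip_extent is the z of the fingertips in the tool frame, in mm); z points along the fingers, x is the direction in which the jaws open and shut, and the axes are right-handed (so a half turn about z gives the same grasp; the last joint's range is limited). The gripper opens to 85 mm and grips with 20 to 120 N. Pads are 22 mm wide; open, the fingers measure 114 mm over their backs; the gripper's body (76 mm by 85 mm) begins 54 mm behind the grasp point. The pads swing forward as they close: fully open they stand 13 mm farther back than shut.
Start: joints at [-1.252, 0.599, -0.003, 1.599, 0.002, 0.943, -0.08], TCP at [279.524, 668.947, 245.275] pointing down, gripper open.
Joint ranges: [-2.57, 2.57], [-0.35, 1.97], [-1.29, 1.29], [0.11, 2.56], [-1.05, 4.19], [0.11, 1.86], [-2.63, 2.63]. Speed limits (rad/s): [2.22, 2.22, 3.01, 3.01, 3.14, 3.14, 3.14].

## Interface

Orientations are given as a unit quaternion [x, y, z, w].
In Python, from station import arm, vision, job_done, spotter gives the robot as it stands.
- The arm moves only by the tool servo_tool, never from a script. Its argument "plan" is a list of rows, each a list of 7 numbers: the finger opening in mm, from 0 to 85.4, then the shift along the tool's x, y, z in mm, then the turn, a rotation vector about the tool's x, y, z in degrees. In form: [[jaw, dx, dy, dz, wx, wy, wz], ...]. A call has exactly 5 rows; each row is the pose to reach, as a shift and turn from the pose measured when the call began, along the tool's axes at that moment; what a row does not reach only later rows make up. A row lasts 1/10 s, in which the tool goes at most 50 mm and 8.59 degrees, less where a joint would pass 70% of its speed; a pose out of reach is approached as far as the arm can. A call with a gripper value outside its range is refused whole. The fingers move at their own pace and stop on an object; "grip_force" is the grip in N (left out, the last holds). Time passes only in rows, so rows that repeat a pose let the fingers close, or fill a call up. It gives the time, the measured TCP pose, the force and the opening at its end, in the units of the state.
- arm.observe(): the state, without advancing time (a new reading comes with each control period).
- vision.snapshot(name): name is "scene" or "top"; returns a dict with "frame" (480x640x3 uint8, blue, green, red), "camera_matrix" (3x3 intrinsics, pixels), "R" (3x3) and "t" (3): a world point X has camera coordinates R X + t. Camera axes: x right, y down, z forward; pixel columns grow to the right and rows downward; lengths in mm; the calibration is good to about 2 mm. A picture is of the moment at which its call begins. There is no depth.
- job_done(): hands the job in, once; it reports no verdict.
Trained networks look in a picture, given as the dict that the camera call returned (one of the last four; its "shot" number tells which), for a name from the list of things; names that differ only in an ending like _2 or _b are one class to them, and where a whole thing is asked for, a point or a joint stands for the part that bears it (a point fixed in the world has none). Each returns a list of dicts, best first, with "conf" (0 to 1); they miss things now and then, are a little off and sometimes report something else, mostly with a low value. They report only what shows in the picture. A call takes as long as a camera call. They do not tell look-alikes from the thing itself.
- spotter.masks_of(picture, target): "pixels" (480x640 bool, what is visible of it) and "box" ([centre column, centre row, width, height] in pixels, round what is visible of it).
The state is a dict: "t": time; "q": joint angles; "joint_velocities": joint speeds; "joint_efforts": joint torques, N m; "tcp_pos": TCP position; "tcp_rot": TCP orientation; "ft_force": force on the tool from outside, world axes, zero at the start; "torque": the same for the moment, N m; "grip_width": finger opening in mm.
Only numpy, scipy, OpenCV 4.12 (cv2) and the standard library are available. Lean on these libraries where they do the work, as an engineer would, in place of code of your own. Each camera call takes 0.05 s, during which the arm holds its last target. There are 200 camera calls.

## Working session

There is one attempt and no reset: what is moved stays moved. The work goes in short steps, Python scripts to look and compute and a tool call to move; the robot and the scene stay as the last step left them, time stands still between calls to the robot, and variables do not carry over. Pictures are saved under pics/ and viewed, about 8 in all and at most 12, crops included, and the job is handed in when it is done.

Besides the shell and the picture viewer there is one more tool, called after ">>>" as a command line: name --pt "numbers of a row" for each row, then --argument value for the rest. servo_tool: Moves the arm, as the interface text tells. Its arguments: {"type":"object","properties":{"plan":{"type":"array","items":{"type":"array","items":{"type":"number"}}},"grip_force":{"type":"number"}},"required":["plan"]}

```bash
ls; mkdir -p pics; cat > h.py <<'E'
import numpy as np, cv2
from station import arm, vision, job_done, spotter
def snap(n,f=None):
    s=vision.snapshot(n)
    if f: cv2.imwrite('pics/'+f,s['frame'])
    return s
def ray(s,uv,z):
    "world point at height z seen at pixel uv"
    K,R,t=[np.array(s[k],float) for k in('camera_matrix','R','t')]
    d=R.T@np.linalg.inv(K)@[uv[0],uv[1],1]; c=-R.T@t
    return c+d*(z-c[2])/d[2]
def proj(s,X):
    K,R,t=[np.array(s[k],float) for k in('camera_matrix','R','t')]
    p=K@(R@np.array(X,float)+t); return p[:2]/p[2]
def tri(pairs):
    A=[];b=[]
    for s,uv in pairs:
        K,R,t=[np.array(s[k],float) for k in('camera_matrix','R','t')]
        d=R.T@np.linalg.inv(K)@[uv[0],uv[1],1]; d/=np.linalg.norm(d); c=-R.T@t
        P=np.eye(3)-np.outer(d,d); A.append(P); b.append(P@c)
    return np.linalg.lstsq(np.vstack(A),np.hstack(b),rcond=None)[0]
def st():
    o=arm.observe(); print({k:np.round(o[k],3).tolist() for k in('t','tcp_pos','tcp_rot','ft_force','grip_width')}); return o
E
python3 - <<'E'
from h import *
st(); print(arm.tip_extent)
for n in('scene','top'):
    s=snap(n,n+'0.png'); c=-np.array(s['R']).T@s['t']; print(n,c.round(),np.round(s['R'],2).tolist())
    for o in('vise','jaw','stop','bellows','nozzle','offcut'):
        for m in spotter.masks_of(s,o)[:4]: print(o,round(m['conf'],2),np.round(m['box']).tolist(),ray(s,m['box'][:2],46).round())
E
```

```text
pics
{'t': 0.0, 'tcp_pos': [279.34, 668.536, 244.407], 'tcp_rot': [0.832, 0.554, -0.001, 0.0], 'ft_force': [-0.958, -0.147, 1.117], 'grip_width': 85.323}
14.0
scene [978. 275. 798.] [[-0.48, 0.88, -0.01], [0.74, 0.4, -0.55], [-0.47, -0.27, -0.84]]
vise 0.64 [296.0, 282.0, 124.0, 158.0] [635.  40.  46.]
jaw 0.85 [304.0, 234.0, 67.0, 44.0] [562.  10.  46.]
stop 0.71 [319.0, 319.0, 83.0, 65.0] [669.  95.  46.]
bellows 0.92 [453.0, 351.0, 103.0, 88.0] [626. 267.  46.]
bellows 0.75 [373.0, 175.0, 38.0, 66.0] [417.  51.  46.]
bellows 0.72 [280.0, 267.0, 117.0, 52.0] [626.   9.  46.]
bellows 0.63 [484.0, 221.0, 115.0, 32.0] [417. 230.  46.]
nozzle 0.86 [179.0, 322.0, 20.0, 23.0] [761. -66.  46.]
offcut 0.6 [382.0, 269.0, 31.0, 42.0] [560. 135.  46.]
top [440.  47. 915.] [[0.01, -1.0, 0.0], [-0.99, -0.01, -0.13], [0.13, -0.0, -0.99]]
vise 0.58 [324.0, 209.0, 108.0, 131.0] [607.  49.  46.]
jaw 0.94 [342.0, 233.0, 57.0, 32.0] [564.  15.  46.]
stop 0.78 [280.0, 184.0, 15.0, 56.0] [652. 128.  46.]
bellows 0.98 [431.0, 272.0, 66.0, 41.0] [ 496. -141.   46.]
bellows 0.93 [206.0, 210.0, 52.0, 85.0] [603. 259.  46.]
bellows 0.84 [346.0, 200.0, 91.0, 28.0] [624.   9.  46.]
bellows 0.7 [221.0, 329.0, 93.0, 53.0] [394. 225.  46.]
nozzle 0.65 [275.0, 243.0, 20.0, 27.0] [545. 134.  46.]
nozzle 0.5 [389.0, 135.0, 12.0, 19.0] [745. -69.  46.]
offcut 0.83 [275.0, 244.0, 22.0, 23.0] [544. 134.  46.]
```

```bash
python3 - <<'E'
import cv2,numpy as np
a=cv2.imread('pics/scene0.png')[180:400,200:480];b=cv2.imread('pics/top0.png')[100:320,200:480]
r=lambda i:cv2.resize(i,None,fx=2.8,fy=2.8,interpolation=cv2.INTER_CUBIC)
cv2.imwrite('pics/c1.png',r(a));cv2.imwrite('pics/c2.png',r(b))
E
```

```text
(no output)
```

View pics/scene0.png

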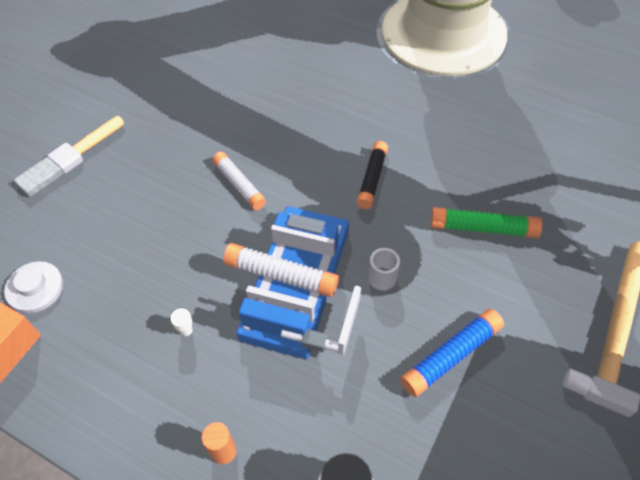

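View pics/c2.png

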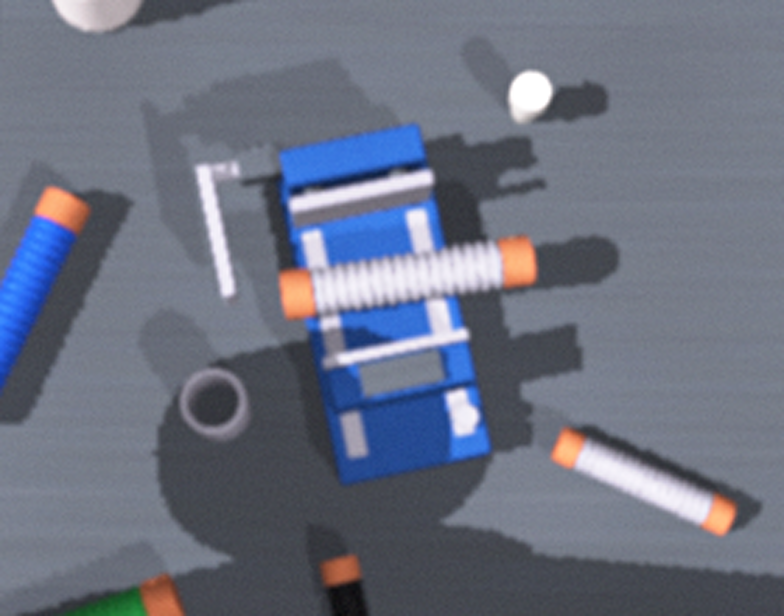

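View pics/c1.png

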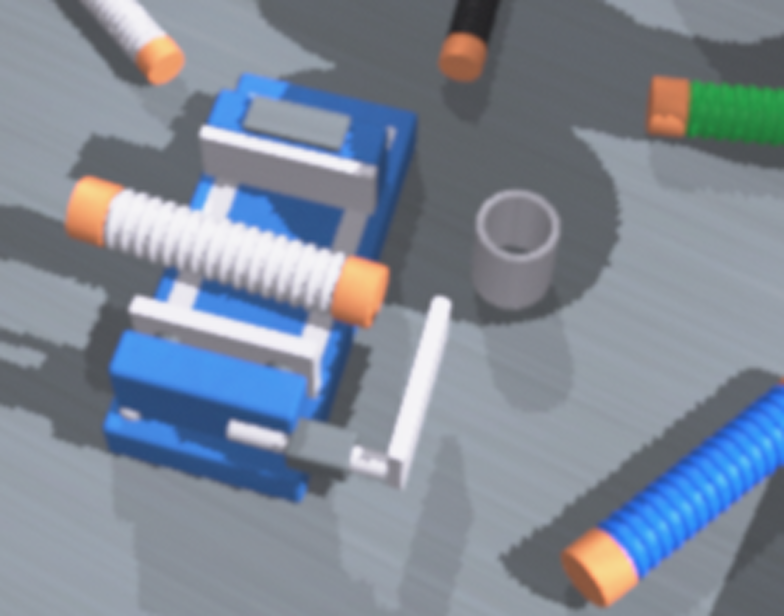

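Candidates: the large white bellows (scene 280,267 / top 346,200), plus a small white one (scene 240,180), a black one (373,175), a green one (487,222) and a blue one (453,351). I choose the large white one on the vise; the crops show it lying between the jaws. The stop is the white bar on the +y side (top 277,184).

```bash
cat > m1.py <<'E'
from h import *
s=snap('scene'); t=snap('top')
S=lambda u,v:(s,(u/2.8+200-.3,v/2.8+180-.3)); T=lambda u,v:(t,(u/2.8+200-.3,v/2.8+100-.3))
P={'jawL(-y)':(S(203,130),T(467,328)),'jawR(+y)':(S(377,172),T(325,355)),'fixL':(S(137,298),T(432,185)),'fixR':(S(322,348),T(291,212)),
'stopnear':(S(435,300),T(234,295)),'stopfar':(S(390,478),T(210,170)),'noz':(S(155,275),T(530,90)),'off':(S(517,210),T(214,400))}
for k,v in P.items(): print(k,tri(v).round(1))
f=t['camera_matrix'];print(f)
for im,n in((s,'scene'),(t,'top')):
    for o in('bellows','jaw','stop'):
        for m in spotter.masks_of(im,o):
            X=ray(im,m['box'][:2],46)
            if abs(X[0]-625)<75 and abs(X[1]-20)<130 :
                ys,xs=np.nonzero(m['pixels']); p=np.c_[xs,ys].astype(float)
                (c,wh,a)=cv2.minAreaRect(p.astype(np.float32)); d=np.linalg.svd(p-p.mean(0),full_matrices=0)[2][0]; q=(p-p.mean(0))@d
                e=[p.mean(0)+d*q.min(),p.mean(0)+d*q.max()]
                print(n,o,round(m['conf'],2),np.round(c,1),np.round(wh,1),'ends',np.round(e,1).tolist(),[ray(im,x,46).round(1).tolist() for x in e])
E
python3 m1.py
```

```text
jawL(-y) [588.3 -24.3  76.8]
jawR(+y) [570.1  63.4  78.2]
fixL [681.   -4.   69.4]
fixR [662.4  85.   69.1]
stopnear [610.9 119.1  62.1]
stopfar [695.6 138.7  46.3]
noz [703.7 -18.1 137.8]
off [544.9 130.8  58.4]
[[494.76220834   0.         325.7217685 ]
 [  0.         494.76220834 238.12514169]
 [  0.           0.           1.        ]]
scene bellows 0.61 [279.8 269.1] [116.1  23.2] ends [[224.1, 252.5], [335.3, 286.0]] [[642.6, -73.4, 46.0], [614.9, 90.5, 46.0]]
scene jaw 0.68 [304.9 232.6] [68.4 32.7] ends [[271.7, 224.2], [337.9, 241.8]] [[568.9, -39.0, 46.0], [550.0, 60.1, 46.0]]
scene stop 0.6 [320.5 311.6] [65.2 67.4] ends [[369.0, 303.9], [294.9, 355.1]] [[617.4, 143.0, 46.0], [728.1, 92.2, 46.0]]
top bellows 0.57 [345.1 199. ] [17.  89.8] ends [[389.5, 192.2], [300.7, 205.8]] [[639.2, -68.6, 46.0], [612.7, 90.3, 46.0]]
top jaw 0.84 [342.3 232.6] [22.  52.7] ends [[368.1, 227.0], [316.5, 238.1]] [[575.7, -30.1, 46.0], [554.8, 61.3, 46.0]]
top stop 0.64 [277.5 183. ] [50. 13.] ends [[275.7, 158.1], [280.9, 208.2]] [[700.0, 136.8, 46.0], [608.0, 125.5, 46.0]]
```

>>> servo_tool --pt "0 -33 29 0 0 0 -6.7" --pt "0 -66 58 0 0 0 -13.4" --pt "0 -99 87 0 0 0 -20.1" --pt "0 -132 116 0 0 0 -26.8" --pt "0 -165 145 0 0 0 -33.6" --grip_force 20

```text
t: 1.6
tcp_pos: [350.1, 459.1, 245.4]
tcp_rot: [0.635, 0.773, 0.0, 0.0]
ft_force: [1.6, 0.6, -0.0]
grip_width: 12.0
```

>>> servo_tool --pt "0 -47 6 0 0 0 0" --pt "0 -94 12 0 0 0 0" --pt "0 -141 18 0 0 0 0" --pt "0 -188 24 0 0 0 0" --pt "0 -235 30 0 0 0 -0.5"

```text
t: 2.1
tcp_pos: [425.7, 232.7, 245.7]
tcp_rot: [0.631, 0.776, 0.001, 0.0]
ft_force: [1.1, 1.0, 0.3]
grip_width: 0.6
```

>>> servo_tool --pt "0 -47 6 0 0 0 0" --pt "0 -94 12 0 0 0 0" --pt "0 -141 18 0 0 0 0" --pt "0 -188 24 40 0 0 0" --pt "0 -230 30 80 0 0 0"

```text
t: 2.6
tcp_pos: [498.3, 25.7, 180.0]
tcp_rot: [0.632, 0.775, 0.002, 0.002]
ft_force: [0.8, -1.1, -0.1]
grip_width: 0.0
```

>>> servo_tool --pt "0 -22 0 20 0 0 0" --pt "0 -22 0 60 0 0 0" --pt "0 -22 0 90 0 0 0" --pt "0 -22 0 110 0 0 0" --pt "0 -22 0 122 0 0 0"

```text
t: 3.1
tcp_pos: [503.1, 4.2, 56.5]
tcp_rot: [0.632, 0.775, 0.002, 0.001]
ft_force: [0.4, -0.2, 0.2]
grip_width: 0.0
```

```bash
python3 - <<'E'
from h import *
s=snap('scene');t=snap('top');st()
r=lambda i:cv2.resize(i,(560,440),interpolation=cv2.INTER_CUBIC)
a=cv2.resize(s['frame'][180:340,240:400],(480,480),interpolation=cv2.INTER_CUBIC)
C=np.array([614.5,26.9,0]);vx=np.array([.979,.203,0]);vy=np.array([-.203,.979,0])
f=t['frame'][140:300,260:420];k=4.5
b=cv2.resize(f,None,fx=k,fy=k,interpolation=cv2.INTER_CUBIC)
def L(p,q,c):
    w=lambda p:tuple(int(z) for z in ((proj(t,C+p[0]*vx+p[1]*vy+[0,0,p[2]])-[260,140]+.5)*k))
    cv2.line(b,w(p),w(q),c,1)
for x,z,c in((-36,75,(0,0,255)),(-68,75,(0,0,255)),(59,75,(0,255,0)),(59,30,(0,255,255)),(100,75,(0,255,0)),(-110,30,(255,0,255))):
    h=50 if x==-110 else 45
    L((x,-h,z),(x,h,z),c)
for y in(-50,50): L((-110,y,30),(110,y,30),(255,0,255))
L((15,91,69),(100,91,69),(0,0,255))
cv2.imwrite('pics/o1.png',b)
E
```

```text
{'t': 3.2, 'tcp_pos': [502.981, 4.401, 56.897], 'tcp_rot': [0.632, 0.775, 0.001, 0.001], 'ft_force': [-0.549, -0.528, 0.582], 'grip_width': -0.069}
```

View pics/o1.png

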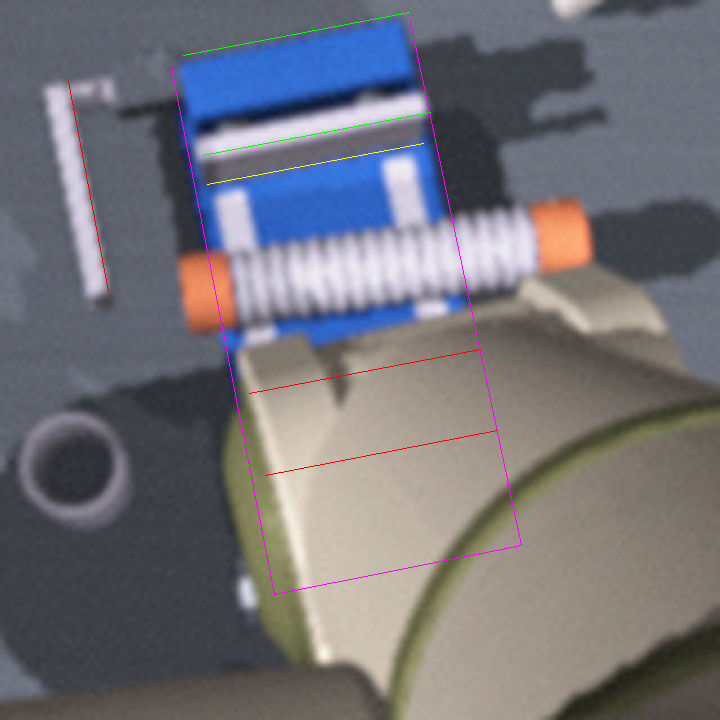

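>>> servo_tool --pt "0 0 10 1 0 0 0" --pt "0 0 20 2 0 0 0" --pt "0 0 26 2 0 0 0" --pt "0 0 29 2 0 0 0" --pt "0 0 31 2 0 0 0"

```text
t: 3.7
tcp_pos: [533.9, 10.8, 55.4]
tcp_rot: [0.631, 0.775, 0.002, 0.001]
ft_force: [-0.4, -1.2, -0.1]
grip_width: 0.3
```

>>> servo_tool --pt "0 0 1 0 0 0 0" --pt "0 0 2 0 0 0 0" --pt "0 0 3 0 0 0 0" --pt "0 0 4 0 0 0 0" --pt "0 0 5 0 0 0 0"

```text
t: 4.2
tcp_pos: [537.5, 11.5, 55.3]
tcp_rot: [0.632, 0.775, 0.001, 0.001]
ft_force: [-5.5, -1.1, 4.8]
grip_width: -0.1
```

>>> servo_tool --pt "0 0 1 0 0 0 0" --pt "0 0 2 0 0 0 0" --pt "0 0 3 0 0 0 0" --pt "0 0 4 0 0 0 0" --pt "0 0 5 0 0 0 0"

```text
t: 4.7
tcp_pos: [540.2, 12.1, 55.2]
tcp_rot: [0.632, 0.775, -0.001, -0.001]
ft_force: [-7.6, -0.3, 5.6]
grip_width: 0.4
```

>>> servo_tool --pt "0 0 4 0 0 0 0" --pt "0 0 8 0 0 0 0" --pt "0 0 12 0 0 0 0" --pt "0 0 15 0 0 0 0" --pt "0 0 18 0 0 0 0"

```text
t: 5.2
tcp_pos: [555.6, 15.5, 55.0]
tcp_rot: [0.631, 0.775, -0.003, -0.002]
ft_force: [-8.2, -0.6, 6.3]
grip_width: -0.1
```

>>> servo_tool --pt "0 0 3 0 0 0 0" --pt "0 0 6 0 0 0 0" --pt "0 0 9 0 0 0 0" --pt "0 0 12 0 0 0 0" --pt "0 0 15 0 0 0 0"

```text
t: 5.7
tcp_pos: [568.1, 18.4, 54.7]
tcp_rot: [0.631, 0.775, -0.004, -0.004]
ft_force: [-8.7, 0.4, 7.3]
grip_width: 0.3
```

>>> servo_tool --pt "0 0 3 0 0 0 0" --pt "0 0 6 0 0 0 0" --pt "0 0 9 0 0 0 0" --pt "0 0 11 0 0 0 0" --pt "0 0 13 0 0 0 0"

```text
t: 6.2
tcp_pos: [578.7, 20.7, 54.5]
tcp_rot: [0.631, 0.775, -0.006, -0.005]
ft_force: [-8.2, -0.5, 7.6]
grip_width: 0.1
```

```bash
cat > look.py <<'E'
from h import *
import sys
n,out=sys.argv[1:3]; s=snap(n); st()
if len(sys.argv)>3:
    u0,u1,v0,v1=map(int,sys.argv[3:7]); k=min(780/(u1-u0),590/(v1-v0))
    cv2.imwrite('pics/'+out,cv2.resize(s['frame'][v0:v1,u0:u1],None,fx=k,fy=k,interpolation=cv2.INTER_CUBIC)); print(k)
C=np.array([614.5,26.9,0]);B=np.array([[.979,.203],[-.203,.979]])
for m in spotter.masks_of(s,'bellows'):
    X=ray(s,m['box'][:2],46)
    if abs(X[0]-640)<60 and abs(X[1]-30)<80:
        p=np.argwhere(m['pixels'])[:,::-1].astype(float); d=np.linalg.svd(p-p.mean(0),full_matrices=0)[2][0]; q=(p-p.mean(0))@d
        E=[B@(ray(s,p.mean(0)+d*a,46)-C)[:2] for a in(q.min(),q.max())]; print(round(m['conf'],2),np.round(E,1).tolist())
E
python3 look.py scene l1.png 220 380 200 330
```

```text
{'t': 6.25, 'tcp_pos': [579.078, 20.811, 54.488], 'tcp_rot': [0.631, 0.775, -0.006, -0.005], 'ft_force': [-7.465, -0.537, 6.31], 'grip_width': 0.045}
4.538461538461538
0.7 [[21.5, -104.7], [28.3, 61.8]]
```

View pics/l1.png

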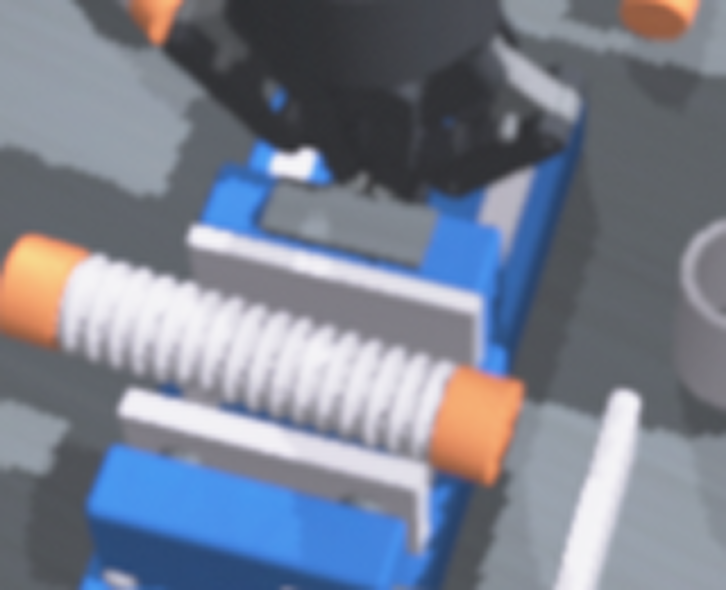

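>>> servo_tool --pt "0 0 3 -0.3 0 0 0" --pt "0 0 5 -0.3 0 0 0" --pt "0 0 7 -0.3 0 0 0" --pt "0 0 9 -0.3 0 0 0" --pt "0 0 11 -0.3 0 0 0"

```text
t: 6.8
tcp_pos: [587.7, 22.8, 54.5]
tcp_rot: [0.631, 0.775, -0.007, -0.006]
ft_force: [-8.3, -0.6, 7.9]
grip_width: 0.3
```

>>> servo_tool --pt "0 0 1 0 0 0 0" --pt "0 0 2 0 0 0 0" --pt "0 0 3 0 0 0 0" --pt "0 0 4 0 0 0 0" --pt "0 0 5 0 0 0 0"

```text
t: 7.3
tcp_pos: [590.8, 23.4, 54.3]
tcp_rot: [0.631, 0.775, -0.008, -0.007]
ft_force: [-8.7, -1.4, 6.8]
grip_width: 0.1
```

```bash
python3 look.py scene l2.png 220 380 200 330
```

```text
{'t': 7.35, 'tcp_pos': [590.946, 23.483, 54.31], 'tcp_rot': [0.631, 0.775, -0.008, -0.007], 'ft_force': [-8.564, -0.476, 6.708], 'grip_width': -0.14}
4.538461538461538
0.77 [[33.7, -105.9], [36.4, 61.0]]
```

View pics/l2.png

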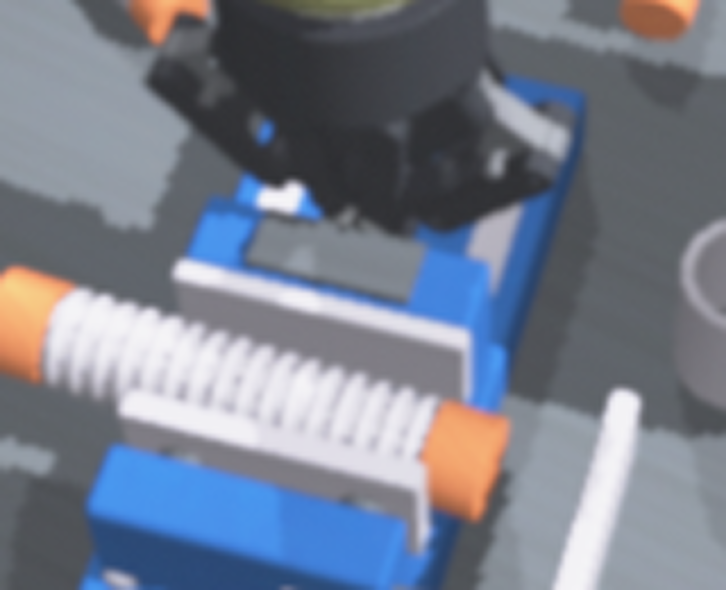

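>>> servo_tool --pt "0 0 1.5 -0.5 0 0 0" --pt "0 0 3 -0.5 0 0 0" --pt "0 0 4 -0.5 0 0 0" --pt "0 0 5 -0.5 0 0 0" --pt "0 0 6 -0.5 0 0 0"

```text
t: 7.9
tcp_pos: [594.5, 24.3, 54.4]
tcp_rot: [0.631, 0.775, -0.01, -0.009]
ft_force: [-8.7, -0.7, 5.2]
grip_width: 0.1
```

>>> servo_tool --pt "0 0 -8 0 0 0 0" --pt "0 0 -20 -10 -1.5 0 0" --pt "0 0 -26 -50 -1.5 0 0" --pt "0 0 -26 -85 -1.5 0 0" --pt "0 0 -26 -110 -1.5 0 0"

```text
t: 8.4
tcp_pos: [572.7, 19.5, 167.2]
tcp_rot: [0.632, 0.775, 0.001, 0.001]
ft_force: [0.6, 0.2, 0.4]
grip_width: 0.2
```

```bash
python3 - <<'E'
from h import *
o=st(); print(o['q'])
s=snap('scene'); t=snap('top')
for im in(s,t):
  for m in spotter.masks_of(im,'nozzle')[:2]: print(np.round(m['conf'],2),ray(im,m['box'][:2],22).round())
E
python3 look.py top x.png;python3 look.py scene x.png
```

```text
{'t': 8.4, 'tcp_pos': [572.73, 19.529, 167.232], 'tcp_rot': [0.632, 0.775, 0.001, 0.001], 'ft_force': [0.63, 0.177, 0.431], 'grip_width': 0.172}
[-0.06164945  0.51991432 -0.10171958  2.02096806  0.08806564  0.60189559
  1.55199178]
0.84 [754. -74.  22.]
{'t': 8.65, 'tcp_pos': [571.846, 19.495, 164.593], 'tcp_rot': [0.631, 0.775, 0.0, -0.0], 'ft_force': [0.254, 0.347, 0.71], 'grip_width': 0.635}
{'t': 8.75, 'tcp_pos': [571.419, 19.489, 163.861], 'tcp_rot': [0.631, 0.775, -0.0, -0.001], 'ft_force': [0.125, 0.154, -0.33], 'grip_width': -0.13}
0.86 [[38.0, -104.5], [38.9, 60.7]]
```

>>> servo_tool --pt "0 -37 21 0 0 0 8.4" --pt "0 -74 42 0 0 0 16.8" --pt "0 -111 63 0 0 0 25.2" --pt "0 -147 85 0 0 0 33.6" --pt "0 -147 85 0 0 0 42"

```text
t: 9.3
tcp_pos: [687.0, -113.3, 162.1]
tcp_rot: [0.87, 0.493, -0.001, 0.001]
ft_force: [-0.0, -0.0, -0.8]
grip_width: -0.4
```

>>> servo_tool --pt "0 0 0 0 0 0 8.4" --pt "0 0 0 0 0 0 16.8" --pt "0 0 0 0 0 0 25.2" --pt "0 0 0 0 0 0 33.6" --pt "0 0 0 0 0 0 42"

```text
t: 9.8
tcp_pos: [686.6, -113.2, 160.7]
tcp_rot: [0.989, 0.145, -0.002, 0.001]
ft_force: [0.6, -0.5, -1.0]
grip_width: 0.1
```

```bash
cat > w.py <<'E'
from h import *
from scipy.spatial.transform import Rotation as Ro
import sys
o=st(); R=Ro.from_quat(o['tcp_rot']); vx=np.array([.979,.203,0])/np.hypot(.979,.203);vy=np.array([-vx[1],vx[0],0]);C=np.array([614.5,26.9,0])
d=o['tcp_pos']-C; f=o['ft_force']; print('vise tcp',round(d@vx,1),round(d@vy,1),'f',round(f@vx,1),round(f@vy,1),round(f[2],1))
Rd=Ro.from_matrix(np.c_[vx,-vy,[0,0,-1]])
print('turn',np.degrees((R.inv()*Rd).as_rotvec()).round(2))
if len(sys.argv)>1:
    x,y,z=map(float,sys.argv[1:4]); print('shift',R.inv().apply(C+x*vx+y*vy+[0,0,z]-o['tcp_pos']).round(1))
E
python3 w.py 41 -142 42
```

```text
{'t': 9.8, 'tcp_pos': [686.598, -113.193, 160.73], 'tcp_rot': [0.989, 0.145, -0.002, 0.001], 'ft_force': [0.615, -0.547, -0.96], 'grip_width': 0.072}
vise tcp 42.2 -151.8 f 0.5 -0.7 -1.0
turn [0.14 0.2  4.98]
shift [ 1.000e-01 -1.020e+01  1.187e+02]
```

>>> servo_tool --pt "0 0 -3 10 0 0 5" --pt "0 0 -5 50 0 0 5" --pt "0 0 -5 90 0 0 5" --pt "0 0 -5 112 0 0 5" --pt "0 0 -5 119 0 0 5"

```text
t: 10.3
tcp_pos: [682.7, -108.4, 37.7]
tcp_rot: [0.995, 0.102, -0.004, 0.001]
ft_force: [-0.2, 0.8, -0.5]
grip_width: -0.2
```

```bash
python3 w.py 41 -118 42; python3 look.py scene l3.png 180 340 200 330
```

```text
{'t': 10.3, 'tcp_pos': [682.732, -108.364, 37.725], 'tcp_rot': [0.995, 0.102, -0.004, 0.001], 'ft_force': [-0.154, 0.763, -0.518], 'grip_width': -0.163}
vise tcp 39.3 -146.3 f 0.0 0.8 -0.5
turn [ 0.07  0.51 -0.  ]
shift [  1.6 -28.3  -4.3]
{'t': 10.35, 'tcp_pos': [683.177, -108.629, 38.319], 'tcp_rot': [0.995, 0.102, -0.004, 0.001], 'ft_force': [-0.43, -0.272, -0.535], 'grip_width': 0.223}
4.538461538461538
0.64 [[37.7, -105.7], [38.6, 61.4]]
```

View pics/l3.png

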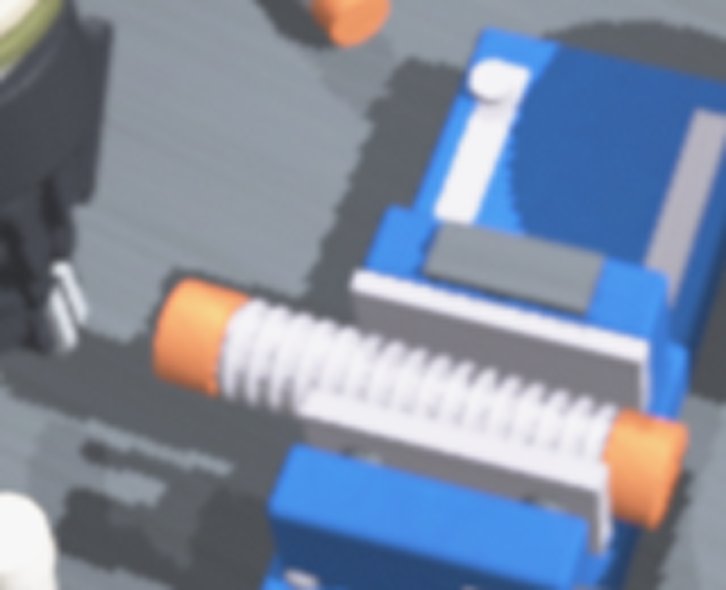

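>>> servo_tool --pt "0 0 -8 -2 0 0 0" --pt "0 1 -16 -4 0 0 0" --pt "0 1 -22 -4 0 0 0" --pt "0 1 -26 -4 0 0 0" --pt "0 1 -28 -4 0 0 0"

```text
t: 10.9
tcp_pos: [679.5, -80.2, 44.7]
tcp_rot: [0.995, 0.102, -0.003, 0.001]
ft_force: [0.2, 0.5, 0.3]
grip_width: -0.0
```

>>> servo_tool --pt "0 0 -2 0 0 0 0" --pt "0 0 -4 0 0 0 0" --pt "0 0 -6 0 0 0 0" --pt "0 0 -8 0 0 0 0" --pt "0 0 -10 0 0 0 0"

```text
t: 11.4
tcp_pos: [677.7, -71.0, 44.7]
tcp_rot: [0.995, 0.102, -0.002, 0.002]
ft_force: [0.4, -2.8, -1.3]
grip_width: -0.0
```

>>> servo_tool --pt "0 0 -2 0 0 0 0" --pt "0 0 -4 0 0 0 0" --pt "0 0 -6 0 0 0 0" --pt "0 0 -8 0 0 0 0" --pt "0 0 -10 0 0 0 0"

```text
t: 11.9
tcp_pos: [675.8, -61.2, 44.7]
tcp_rot: [0.995, 0.102, -0.002, 0.002]
ft_force: [1.8, -2.8, 0.3]
grip_width: -0.2
```

```bash
python3 w.py; python3 look.py scene l4.png 200 360 200 330
```

```text
{'t': 11.9, 'tcp_pos': [675.755, -61.177, 44.69], 'tcp_rot': [0.995, 0.102, -0.002, 0.002], 'ft_force': [1.826, -2.832, 0.329], 'grip_width': -0.175}
vise tcp 42.1 -98.7 f 1.2 -3.1 0.3
turn [ 0.18  0.27 -0.01]
{'t': 11.95, 'tcp_pos': [675.678, -60.671, 44.654], 'tcp_rot': [0.995, 0.102, -0.002, 0.002], 'ft_force': [1.625, -1.99, 0.002], 'grip_width': 0.099}
4.538461538461538
0.77 [[36.7, -92.7], [40.8, 73.6]]
```

>>> servo_tool --pt "0 0 -2 0 0 0 0" --pt "0 0 -4 0 0 0 0" --pt "0 0 -6 0 0 0 0" --pt "0 0 -8 0 0 0 0" --pt "0 0 -10 0 0 0 0"

```text
t: 12.5
tcp_pos: [673.8, -50.9, 44.7]
tcp_rot: [0.995, 0.102, -0.002, 0.002]
ft_force: [1.8, -3.3, -0.4]
grip_width: 0.1
```

>>> servo_tool --pt "0 0 -1 0 0 0 0" --pt "0 0 -2 0 0 0 0" --pt "0 0 -2.5 0 0 0 0" --pt "0 0 -3 0 0 0 0" --pt "0 0 -3.5 0 0 0 0"

```text
t: 13.0
tcp_pos: [673.2, -47.6, 44.7]
tcp_rot: [0.995, 0.102, -0.002, 0.002]
ft_force: [1.6, -2.3, -1.7]
grip_width: 0.2
```

```bash
python3 w.py; python3 look.py top l4.png 260 420 140 270
```

```text
{'t': 13.0, 'tcp_pos': [673.161, -47.551, 44.734], 'tcp_rot': [0.995, 0.102, -0.002, 0.002], 'ft_force': [1.613, -2.345, -1.741], 'grip_width': 0.163}
vise tcp 42.3 -84.8 f 1.1 -2.6 -1.7
turn [0.17 0.25 0.01]
{'t': 13.05, 'tcp_pos': [673.146, -47.412, 44.731], 'tcp_rot': [0.995, 0.102, -0.002, 0.002], 'ft_force': [1.199, -2.384, 0.369], 'grip_width': 0.012}
4.538461538461538
```

View pics/l4.png

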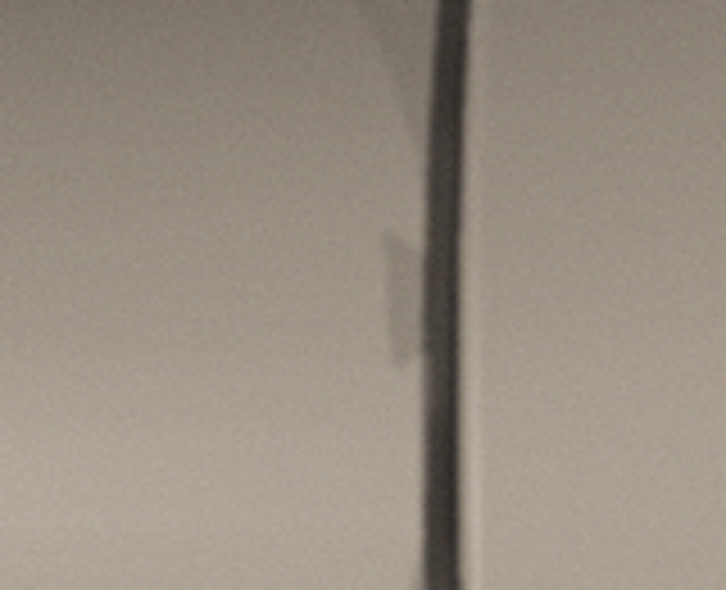

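>>> servo_tool --pt "0 0 -0.4 0 0 0 0" --pt "0 0 -0.8 0 0 0 0" --pt "0 0 -1.2 0 0 0 0" --pt "0 0 -1.6 0 0 0 0" --pt "0 0 -2 0 0 0 0"

```text
t: 13.6
tcp_pos: [672.8, -45.5, 44.7]
tcp_rot: [0.995, 0.102, -0.002, 0.002]
ft_force: [2.5, -1.6, 0.1]
grip_width: -0.0
```

>>> servo_tool --pt "0 0 -0.4 0 0 0 0" --pt "0 0 -0.8 0 0 0 0" --pt "0 0 -1.2 0 0 0 0" --pt "0 0 -1.6 0 0 0 0" --pt "0 0 -2 0 0 0 0"

```text
t: 14.1
tcp_pos: [672.7, -44.6, 44.8]
tcp_rot: [0.995, 0.102, -0.002, 0.002]
ft_force: [3.4, -6.2, -1.0]
grip_width: 0.3
```

>>> servo_tool --pt "0 0 1 0 0 0 0" --pt "0 0 5 0 0 0 0" --pt "0 0 15 0 0 0 0" --pt "0 0 25 0 0 0 0" --pt "0 0 30 0 0 0 0"

```text
t: 14.6
tcp_pos: [678.8, -75.9, 45.0]
tcp_rot: [0.995, 0.101, -0.002, 0.003]
ft_force: [-0.2, -0.3, -0.1]
grip_width: -0.3
```

```bash
python3 w.py; python3 look.py scene l5.png 240 400 200 330
```

```text
{'t': 14.6, 'tcp_pos': [678.801, -75.9, 45.013], 'tcp_rot': [0.995, 0.101, -0.002, 0.003], 'ft_force': [-0.232, -0.325, -0.141], 'grip_width': -0.265}
vise tcp 42.1 -113.7 f -0.3 -0.3 -0.1
turn [ 0.29  0.22 -0.11]
{'t': 14.65, 'tcp_pos': [678.885, -76.593, 45.07], 'tcp_rot': [0.995, 0.101, -0.002, 0.003], 'ft_force': [0.755, 0.256, 0.564], 'grip_width': -0.065}
4.538461538461538
0.69 [[34.7, -76.8], [43.1, 88.1]]
```

View pics/l5.png

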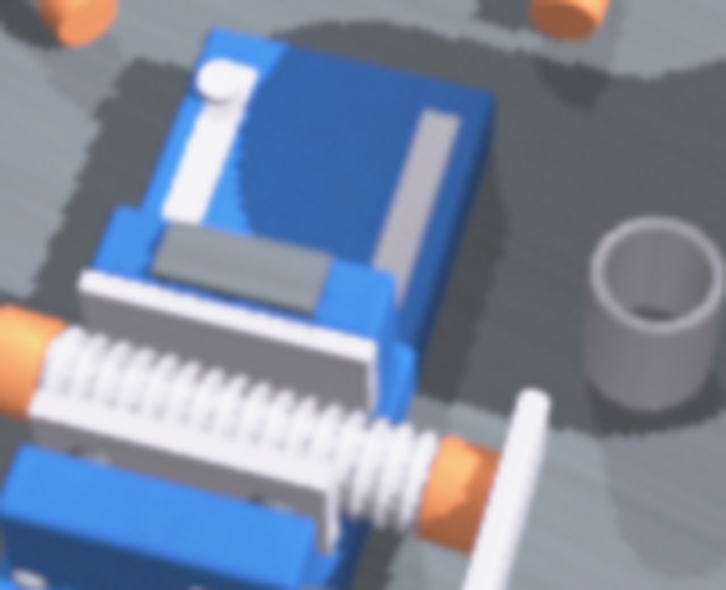

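>>> servo_tool --pt "0 0 5 -35 0 0 0" --pt "0 0 5 -75 0 0 -8" --pt "0 -20 0 -115 0 0 -16" --pt "0 -45 -30 -118 0 0 -24" --pt "0 -65 -65 -118 0 0 -32"

```text
t: 15.2
tcp_pos: [601.8, -25.2, 164.8]
tcp_rot: [0.928, 0.373, -0.001, 0.003]
ft_force: [1.0, 0.7, -0.7]
grip_width: -0.2
```

>>> servo_tool --pt "0 2 -13 0 0 0 -8.4" --pt "0 4 -26 0 0 0 -16.8" --pt "0 6 -40 0 0 0 -25.2" --pt "0 7 -53 0 0 0 -33.6" --pt "0 7 -53 0 0 0 -42"

```text
t: 15.7
tcp_pos: [569.0, 19.9, 164.6]
tcp_rot: [0.73, 0.684, -0.002, 0.002]
ft_force: [-0.9, -0.1, -0.2]
grip_width: 0.2
```

```bash
python3 w.py -45 0 55
```

```text
{'t': 15.7, 'tcp_pos': [568.981, 19.861, 164.634], 'tcp_rot': [0.73, 0.684, -0.002, 0.002], 'ft_force': [-0.867, -0.057, -0.173], 'grip_width': 0.179}
vise tcp -46.0 2.4 f -0.9 0.1 -0.2
turn [ -0.05   0.29 -15.46]
shift [ -1.4   1.6 109.6]
```

>>> servo_tool --pt "0 -1 0 20 0 0 -8" --pt "0 -1 0 60 0 0 -15.5" --pt "0 -1 0 90 0 0 -15.5" --pt "0 -1 0 103 0 0 -15.5" --pt "0 -1 0 107 0 0 -15.5"

```text
t: 16.2
tcp_pos: [568.2, 18.4, 56.5]
tcp_rot: [0.631, 0.776, -0.003, 0.001]
ft_force: [1.1, 0.2, 0.6]
grip_width: -0.1
```

```bash
python3 w.py -24 0 56
```

```text
{'t': 16.2, 'tcp_pos': [568.172, 18.388, 56.461], 'tcp_rot': [0.631, 0.776, -0.003, 0.001], 'ft_force': [1.131, 0.194, 0.647], 'grip_width': -0.096}
vise tcp -47.1 1.1 f 1.1 -0.0 0.6
turn [-0.22  0.27  0.02]
shift [-1.1 23.1  0.4]
```

>>> servo_tool --pt "0 -1 8 0 0 0 0" --pt "0 -1 15 0 0 0 0" --pt "0 -1 20 0 0 0 0" --pt "0 -1 22 0 0 0 0" --pt "0 -1 23 0 0 0 0"

```text
t: 16.7
tcp_pos: [591.5, 22.2, 57.0]
tcp_rot: [0.631, 0.776, -0.003, 0.001]
ft_force: [0.1, 0.0, -0.6]
grip_width: 0.1
```

>>> servo_tool --pt "0 0 1 0 0 0 0" --pt "0 0 2 0 0 0 0" --pt "0 0 3 0 0 0 0" --pt "0 0 4 0 0 0 0" --pt "0 0 5 0 0 0 0"

```text
t: 17.2
tcp_pos: [595.3, 23.0, 56.8]
tcp_rot: [0.631, 0.776, -0.003, 0.0]
ft_force: [-5.4, -1.1, 4.3]
grip_width: 0.1
```

```bash
python3 w.py
```

```text
{'t': 17.2, 'tcp_pos': [595.26, 22.988, 56.842], 'tcp_rot': [0.631, 0.776, -0.003, 0.0], 'ft_force': [-5.379, -1.124, 4.34], 'grip_width': 0.091}
vise tcp -19.6 0.1 f -5.5 -0.0 4.3
turn [-0.3   0.27  0.01]
```

>>> servo_tool --pt "0 0 0.8 0 0 0 0" --pt "0 0 1.4 0 0 0 0" --pt "0 0 2 0 0 0 0" --pt "0 0 2.5 0 0 0 0" --pt "0 0 3 0 0 0 0"

```text
t: 17.7
tcp_pos: [595.9, 23.1, 56.8]
tcp_rot: [0.631, 0.776, -0.005, -0.001]
ft_force: [-8.7, -1.1, 8.4]
grip_width: 0.2
```

>>> servo_tool --pt "0 0 0.8 0 0 0 0" --pt "0 0 1.3 0 0 0 0" --pt "0 0 1.7 0 0 0 0" --pt "0 0 2.1 0 0 0 0" --pt "0 0 2.5 0 0 0 0"

```text
t: 18.2
tcp_pos: [596.2, 23.2, 56.6]
tcp_rot: [0.631, 0.776, -0.007, -0.002]
ft_force: [-9.3, -1.1, 8.2]
grip_width: -0.0
```

```bash
python3 w.py;python3 look.py scene x.png
```

```text
{'t': 18.2, 'tcp_pos': [596.191, 23.201, 56.578], 'tcp_rot': [0.631, 0.776, -0.007, -0.002], 'ft_force': [-9.314, -1.145, 8.188], 'grip_width': -0.044}
vise tcp -18.7 0.1 f -9.4 0.8 8.2
turn [-0.79  0.27  0.  ]
{'t': 18.25, 'tcp_pos': [596.303, 23.191, 56.604], 'tcp_rot': [0.631, 0.776, -0.007, -0.002], 'ft_force': [-9.074, -1.153, 7.04], 'grip_width': -0.145}
0.71 [[37.1, -75.8], [41.7, 86.8]]
0.31 [[25.8, 114.1], [124.0, 37.2]]
```

>>> servo_tool --pt "0 0 0.8 -1 -0.4 0 0" --pt "0 0 1.3 -1 -0.8 0 0" --pt "0 0 1.7 -1 -0.8 0 0" --pt "0 0 2.1 -1 -0.8 0 0" --pt "0 0 2.5 -1 -0.8 0 0"

```text
t: 18.8
tcp_pos: [596.7, 23.2, 57.2]
tcp_rot: [0.631, 0.776, -0.003, 0.001]
ft_force: [-8.7, -0.6, 4.3]
grip_width: 0.2
```

>>> servo_tool --pt "0 0 0.8 -0.5 0 0 0" --pt "0 0 1.3 -0.5 0 0 0" --pt "0 0 1.7 -0.5 0 0 0" --pt "0 0 2.1 -0.5 0 0 0" --pt "0 0 2.5 -0.5 0 0 0"

```text
t: 19.3
tcp_pos: [597.1, 23.3, 57.3]
tcp_rot: [0.631, 0.776, -0.004, -0.001]
ft_force: [-9.4, -0.8, 3.0]
grip_width: -0.4
```

```bash
python3 w.py;python3 look.py scene x.png
```

```text
{'t': 19.3, 'tcp_pos': [597.078, 23.329, 57.28], 'tcp_rot': [0.631, 0.776, -0.004, -0.001], 'ft_force': [-9.404, -0.832, 2.997], 'grip_width': -0.386}
vise tcp -17.8 0.0 f -9.4 1.1 3.0
turn [-0.43  0.28 -0.01]
{'t': 19.35, 'tcp_pos': [597.182, 23.374, 57.306], 'tcp_rot': [0.631, 0.776, -0.004, -0.0], 'ft_force': [-9.21, -0.626, 3.786], 'grip_width': 0.111}
0.96 [[37.6, -75.5], [41.5, 87.1]]
```

>>> servo_tool --pt "0 0 1 -0.3 -0.3 0 0" --pt "0 0 1.6 -0.3 -0.3 0 0" --pt "0 0 2.1 -0.3 -0.3 0 0" --pt "0 0 2.6 -0.3 -0.3 0 0" --pt "0 0 3 -0.3 -0.3 0 0"

```text
t: 19.9
tcp_pos: [598.2, 23.6, 57.3]
tcp_rot: [0.631, 0.776, -0.004, 0.0]
ft_force: [-8.6, -1.2, 3.9]
grip_width: 0.1
```

>>> servo_tool --pt "0 0 1 -0.3 -0.3 0 0" --pt "0 0 1.6 -0.3 -0.3 0 0" --pt "0 0 2.1 -0.3 -0.3 0 0" --pt "0 0 2.6 -0.3 -0.3 0 0" --pt "0 0 3 -0.3 -0.3 0 0"

```text
t: 20.4
tcp_pos: [598.9, 23.7, 57.3]
tcp_rot: [0.631, 0.775, -0.003, 0.0]
ft_force: [-9.9, -1.3, 6.6]
grip_width: 0.1
```

```bash
python3 w.py;python3 look.py scene l6.png 240 400 200 330
```

```text
{'t': 20.4, 'tcp_pos': [598.907, 23.736, 57.263], 'tcp_rot': [0.631, 0.775, -0.003, 0.0], 'ft_force': [-9.926, -1.254, 6.554], 'grip_width': 0.066}
vise tcp -15.9 0.1 f -10.0 0.8 6.6
turn [-0.28  0.27 -0.01]
{'t': 20.45, 'tcp_pos': [598.899, 23.744, 57.266], 'tcp_rot': [0.631, 0.775, -0.003, 0.0], 'ft_force': [-9.66, -1.217, 4.963], 'grip_width': -0.072}
4.538461538461538
0.95 [[39.3, -76.6], [40.8, 87.5]]
```

View pics/l6.png

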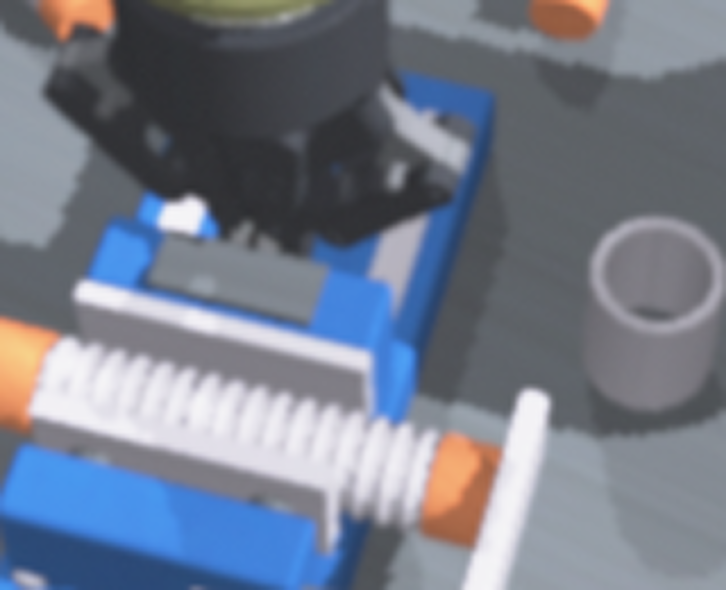

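>>> servo_tool --pt "0 0 0.8 -0.3 -0.3 0 0" --pt "0 0 1.2 -0.3 -0.3 0 0" --pt "0 0 1.6 -0.3 -0.3 0 0" --pt "0 0 2 -0.3 -0.3 0 0" --pt "0 0 2.4 -0.3 -0.3 0 0"

```text
t: 21.0
tcp_pos: [598.9, 23.7, 57.3]
tcp_rot: [0.631, 0.775, -0.003, 0.001]
ft_force: [-11.5, -2.3, 6.9]
grip_width: -0.1
```

```bash
python3 w.py;python3 look.py scene x.png
```

```text
{'t': 21.0, 'tcp_pos': [598.899, 23.732, 57.262], 'tcp_rot': [0.631, 0.775, -0.003, 0.001], 'ft_force': [-11.486, -2.329, 6.943], 'grip_width': -0.142}
vise tcp -15.9 0.1 f -11.7 0.1 6.9
turn [-0.25  0.28 -0.02]
{'t': 21.05, 'tcp_pos': [598.911, 23.742, 57.289], 'tcp_rot': [0.631, 0.775, -0.003, 0.001], 'ft_force': [-10.059, -1.568, 6.098], 'grip_width': 0.146}
0.86 [[39.6, -75.5], [40.0, 87.8]]
```

>>> servo_tool --pt "0 0 -8 0 0 0 0" --pt "0 0 -22 -10 0 0 0" --pt "0 0 -26 -50 0 0 0" --pt "0 0 -26 -90 0 0 8" --pt "0 -25 -10 -115 0 0 16"

```text
t: 21.6
tcp_pos: [593.4, 0.6, 175.9]
tcp_rot: [0.734, 0.68, -0.001, 0.001]
ft_force: [1.2, -0.6, -0.5]
grip_width: -0.0
```

```bash
T=1 python3 w.py 41 -118 160; python3 look.py scene x.png
```

```text
{'t': 21.6, 'tcp_pos': [593.38, 0.601, 175.9], 'tcp_rot': [0.734, 0.68, -0.001, 0.001], 'ft_force': [1.217, -0.632, -0.458], 'grip_width': -0.041}
vise tcp -26.0 -21.5 f 1.1 -0.9 -0.5
turn [7.00e-02 1.70e-01 7.39e+01]
shift [-74.1  91.2  16. ]
{'t': 21.65, 'tcp_pos': [599.868, -5.292, 179.694], 'tcp_rot': [0.738, 0.674, 0.001, 0.005], 'ft_force': [6.259, -3.062, 2.711], 'grip_width': 0.215}
0.67 [[38.5, -74.7], [40.9, 86.9]]
```

>>> servo_tool --pt "0 -20 25 5 0 0 8.4" --pt "0 -40 50 10 0 0 16.8" --pt "0 -60 75 15 0 0 25.2" --pt "0 -68 84 18 0 0 33.6" --pt "0 -68 84 18 0 0 42"

```text
t: 22.2
tcp_pos: [677.6, -81.8, 159.9]
tcp_rot: [0.931, 0.365, 0.003, 0.005]
ft_force: [-0.5, 1.0, -0.3]
grip_width: 0.1
```

>>> servo_tool --pt "0 0 0 0 0 0 8" --pt "0 0 0 0 0 0 16" --pt "0 0 0 0 0 0 24" --pt "0 0 0 0 0 0 31" --pt "0 0 0 0 0 0 31"

```text
t: 22.7
tcp_pos: [677.2, -81.4, 159.8]
tcp_rot: [0.995, 0.103, 0.004, 0.004]
ft_force: [0.1, 1.0, 1.1]
grip_width: 0.2
```

```bash
T=1 python3 w.py 41 -115 45
```

```text
{'t': 22.7, 'tcp_pos': [677.229, -81.356, 159.776], 'tcp_rot': [0.995, 0.103, 0.004, 0.004], 'ft_force': [0.129, 0.972, 1.132], 'grip_width': 0.166}
vise tcp 39.4 -118.7 f 0.3 0.9 1.1
turn [ 0.55 -0.41  0.12]
shift [  0.7  -4.8 114.7]
```

>>> servo_tool --pt "0 1 -2 20 0.5 -0.4 0" --pt "0 1 -3 60 0.5 -0.4 0" --pt "0 1 -4 95 0.5 -0.4 0" --pt "0 1 -4 108 0.5 -0.4 0" --pt "0 1 -4 113 0.5 -0.4 0"

```text
t: 23.2
tcp_pos: [677.3, -78.2, 44.7]
tcp_rot: [0.995, 0.104, -0.001, 0.0]
ft_force: [-0.9, 0.1, 0.2]
grip_width: 0.3
```

>>> servo_tool --pt "0 0 -8 0 0 0 0" --pt "0 0 -16 0 0 0 0" --pt "0 0 -22 0 0 0 0" --pt "0 0 -26 0 0 0 0" --pt "0 0 -28 0 0 0 0"

```text
t: 23.7
tcp_pos: [671.8, -49.7, 45.5]
tcp_rot: [0.995, 0.105, -0.001, -0.0]
ft_force: [0.1, -0.2, 0.6]
grip_width: 0.1
```

```bash
T=1 python3 w.py 41 -83 45
```

```text
{'t': 23.7, 'tcp_pos': [671.839, -49.713, 45.539], 'tcp_rot': [0.995, 0.105, -0.001, -0.0], 'ft_force': [0.141, -0.182, 0.594], 'grip_width': 0.111}
vise tcp 40.6 -86.7 f 0.1 -0.2 0.6
turn [-0.01  0.09  0.28]
shift [ 0.4 -3.7  0.5]
```

>>> servo_tool --pt "0 0 -0.8 0 0 0 0" --pt "0 0 -1.6 0 0 0 0" --pt "0 0 -2.4 0 0 0 0" --pt "0 0 -3.2 0 0 0 0" --pt "0 0 -4 0 0 0 0"

```text
t: 24.2
tcp_pos: [671.0, -46.1, 45.5]
tcp_rot: [0.995, 0.104, -0.001, 0.0]
ft_force: [-0.2, -0.7, 0.1]
grip_width: -0.0
```

>>> servo_tool --pt "0 0 -0.3 0 0 0 0" --pt "0 0 -0.6 0 0 0 0" --pt "0 0 -0.9 0 0 0 0" --pt "0 0 -1.2 0 0 0 0" --pt "0 0 -1.4 0 0 0 0"

```text
t: 24.7
tcp_pos: [670.7, -44.9, 45.5]
tcp_rot: [0.995, 0.104, -0.001, 0.0]
ft_force: [0.8, -1.5, -0.5]
grip_width: -0.1
```

```bash
T=1 python3 w.py
```

```text
{'t': 24.7, 'tcp_pos': [670.707, -44.889, 45.489], 'tcp_rot': [0.995, 0.104, -0.001, 0.0], 'ft_force': [0.834, -1.534, -0.475], 'grip_width': -0.092}
vise tcp 40.5 -81.7 f 0.5 -1.7 -0.5
turn [0.01 0.09 0.25]
```

Contact; continue in small steps, watching the force.

>>> servo_tool --pt "0 0 -0.3 0 0 0 0" --pt "0 0 -0.5 0 0 0 0" --pt "0 0 -0.7 0 0 0 0" --pt "0 0 -0.9 0 0 0 0" --pt "0 0 -1.1 0 0 0 0"

```text
t: 25.2
tcp_pos: [670.7, -44.8, 45.6]
tcp_rot: [0.995, 0.104, -0.0, 0.001]
ft_force: [1.2, -5.3, -1.6]
grip_width: 0.2
```

```bash
T=1 python3 w.py
```

```text
{'t': 25.2, 'tcp_pos': [670.719, -44.773, 45.577], 'tcp_rot': [0.995, 0.104, -0.0, 0.001], 'ft_force': [1.175, -5.289, -1.575], 'grip_width': 0.19}
vise tcp 40.5 -81.6 f 0.1 -5.4 -1.6
turn [0.08 0.07 0.22]
```

>>> servo_tool --pt "0 0 -0.9 0 0 0 0" --pt "0 0 -1.1 0 0 0 0" --pt "0 0 -1.2 0 0 0 0" --pt "0 0 -1.3 0 0 0 0" --pt "0 0 -1.4 0 0 0 0"

```text
t: 25.7
tcp_pos: [670.6, -44.5, 45.7]
tcp_rot: [0.995, 0.104, -0.0, 0.001]
ft_force: [1.0, -5.6, -0.6]
grip_width: -0.2
```

```bash
T=1 python3 w.py; python3 look.py scene x.png
```

```text
{'t': 25.7, 'tcp_pos': [670.625, -44.477, 45.707], 'tcp_rot': [0.995, 0.104, -0.0, 0.001], 'ft_force': [0.997, -5.634, -0.564], 'grip_width': -0.202}
vise tcp 40.5 -81.3 f -0.2 -5.7 -0.6
turn [0.15 0.04 0.18]
{'t': 25.75, 'tcp_pos': [670.649, -44.447, 45.735], 'tcp_rot': [0.995, 0.104, -0.0, 0.001], 'ft_force': [0.216, -5.478, -1.065], 'grip_width': 0.179}
0.78 [[39.9, -75.1], [40.3, 87.2]]
```

>>> servo_tool --pt "0 0 -0.9 0 0 0 0" --pt "0 0 -1.1 0 0 0 0" --pt "0 0 -1.3 0 0 0 0" --pt "0 0 -1.5 0 0 0 0" --pt "0 0 -1.6 0 0 0 0"

```text
t: 26.3
tcp_pos: [670.6, -44.4, 45.8]
tcp_rot: [0.995, 0.103, 0.0, 0.002]
ft_force: [2.2, -6.6, -2.3]
grip_width: 0.5
```

```bash
T=1 python3 w.py
```

```text
{'t': 26.3, 'tcp_pos': [670.632, -44.413, 45.778], 'tcp_rot': [0.995, 0.103, 0.0, 0.002], 'ft_force': [2.179, -6.592, -2.3], 'grip_width': 0.529}
vise tcp 40.5 -81.2 f 0.8 -6.9 -2.3
turn [0.26 0.01 0.12]
```

>>> servo_tool --pt "0 0 -1 0 0 0 0" --pt "0 0 -1.2 0 0 0 0" --pt "0 0 -1.4 0 0 0 0" --pt "0 0 -1.6 0 0 0 0" --pt "0 0 -1.7 0 0 0 0"

```text
t: 26.8
tcp_pos: [670.6, -44.5, 45.8]
tcp_rot: [0.995, 0.102, 0.001, 0.003]
ft_force: [1.8, -7.7, -2.6]
grip_width: 0.2
```

```bash
T=1 python3 w.py
```

```text
{'t': 26.8, 'tcp_pos': [670.6, -44.455, 45.825], 'tcp_rot': [0.995, 0.102, 0.001, 0.003], 'ft_force': [1.838, -7.689, -2.581], 'grip_width': 0.199}
vise tcp 40.4 -81.3 f 0.2 -7.9 -2.6
turn [ 0.37 -0.03  0.05]
```

>>> servo_tool --pt "0 0 1 0 0 0 0" --pt "0 0 6 0 0 0 0" --pt "0 0 18 0 0 0 0" --pt "0 0 30 -20 0 0 0" --pt "0 0 34 -60 0 0 -8"

```text
t: 27.3
tcp_pos: [675.8, -79.0, 103.9]
tcp_rot: [0.985, 0.172, -0.002, 0.003]
ft_force: [1.1, 1.0, -0.7]
grip_width: -0.1
```

>>> servo_tool --pt "0 0 0 -35 0 0 -8" --pt "0 -22 0 -65 0 0 -16" --pt "0 -45 -30 -65 0 0 -24" --pt "0 -65 -65 -65 0 0 -32" --pt "0 -75 -85 -65 0 0 -40"

```text
t: 27.8
tcp_pos: [574.3, -22.9, 169.5]
tcp_rot: [0.866, 0.501, -0.004, 0.001]
ft_force: [0.7, 0.5, -0.3]
grip_width: -0.1
```

```bash
python3 w.py -43 0 160; python3 look.py scene l7.png 240 400 200 330
```

```text
{'t': 27.8, 'tcp_pos': [574.268, -22.877, 169.464], 'tcp_rot': [0.866, 0.501, -0.004, 0.001], 'ft_force': [0.704, 0.462, -0.287], 'grip_width': -0.139}
vise tcp -49.5 -40.6 f 0.8 0.3 -0.3
turn [ -0.22   0.4  -41.6 ]
shift [ 34.7 -22.1   9.2]
{'t': 27.85, 'tcp_pos': [572.466, -20.601, 169.295], 'tcp_rot': [0.863, 0.505, -0.004, 0.001], 'ft_force': [-4.632, 1.492, -1.591], 'grip_width': 0.198}
4.538461538461538
0.6 [[38.8, -75.0], [41.1, 86.9]]
```

View pics/l7.png

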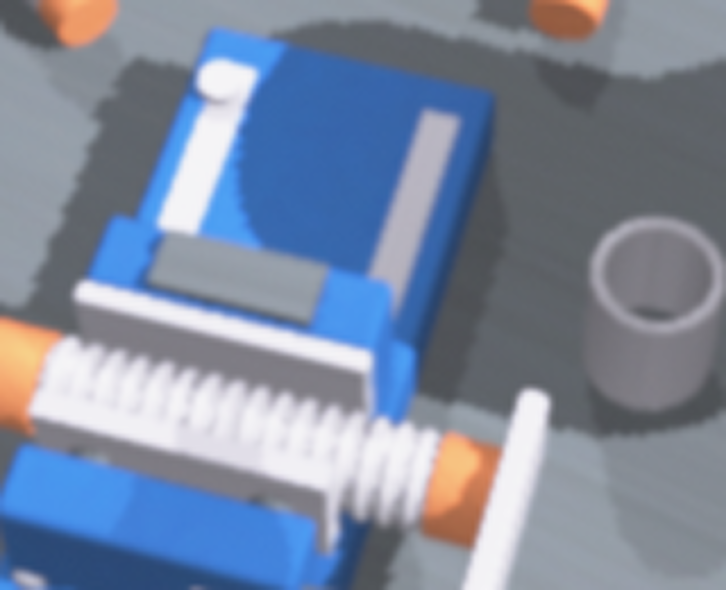

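>>> servo_tool --pt "0 12 -7 3 0 0 -8.3" --pt "0 24 -14 6 0 0 -16.6" --pt "0 33 -19 9 0 0 -24.9" --pt "0 33 -19 9 0 0 -33" --pt "0 33 -19 9 0 0 -41"

```text
t: 28.4
tcp_pos: [575.2, 15.4, 160.1]
tcp_rot: [0.634, 0.773, -0.004, -0.0]
ft_force: [0.3, 0.1, -0.6]
grip_width: 0.5
```

```bash
python3 w.py -43 0 57
```

```text
{'t': 28.4, 'tcp_pos': [575.245, 15.402, 160.122], 'tcp_rot': [0.634, 0.773, -0.004, -0.0], 'ft_force': [0.3, 0.103, -0.576], 'grip_width': 0.475}
vise tcp -40.8 -3.3 f 0.3 0.0 -0.6
turn [-0.35  0.26 -0.38]
shift [  3.7  -1.6 103.1]
```

>>> servo_tool --pt "0 3 -1 20 -0.3 0.2 -0.4" --pt "0 3 -1 60 -0.3 0.2 -0.4" --pt "0 3 -1 88 -0.3 0.2 -0.4" --pt "0 3 -1 98 -0.3 0.2 -0.4" --pt "0 3 -1 102 -0.3 0.2 -0.4"

```text
t: 28.9
tcp_pos: [573.3, 16.8, 57.2]
tcp_rot: [0.632, 0.775, -0.001, -0.0]
ft_force: [-0.1, 0.5, 0.4]
grip_width: 0.3
```

>>> servo_tool --pt "0 0 8 0 0 0 0" --pt "0 0 14 0 0 0 0" --pt "0 0 18 0 0 0 0" --pt "0 0 20 0 0 0 0" --pt "0 0 21 0 0 0 0"

```text
t: 29.4
tcp_pos: [594.4, 21.1, 57.7]
tcp_rot: [0.632, 0.775, -0.001, 0.0]
ft_force: [0.0, 0.2, -0.9]
grip_width: -0.4
```

```bash
python3 w.py -18 0 57
```

```text
{'t': 29.4, 'tcp_pos': [594.405, 21.145, 57.687], 'tcp_rot': [0.632, 0.775, -0.001, 0.0], 'ft_force': [0.014, 0.184, -0.896], 'grip_width': -0.367}
vise tcp -20.8 -1.6 f 0.1 0.2 -0.9
turn [-0.08  0.08 -0.09]
shift [1.6 2.8 0.7]
```

>>> servo_tool --pt "0 1 1 0 0 0 0" --pt "0 1 2 0 0 0 0" --pt "0 1 3 0 0 0 0" --pt "0 1 4 0 0 0 0" --pt "0 1 5 0 0 0 0"

```text
t: 29.9
tcp_pos: [599.0, 23.1, 57.6]
tcp_rot: [0.632, 0.775, -0.001, -0.0]
ft_force: [-3.7, -0.3, 1.2]
grip_width: 0.4
```

>>> servo_tool --pt "0 0 0.6 -0.3 0 0 0" --pt "0 0 1 -0.3 0 0 0" --pt "0 0 1.4 -0.3 0 0 0" --pt "0 0 1.7 -0.3 0 0 0" --pt "0 0 2 -0.3 0 0 0"

```text
t: 30.4
tcp_pos: [599.0, 23.1, 57.6]
tcp_rot: [0.632, 0.775, -0.003, -0.001]
ft_force: [-6.7, -0.0, 3.2]
grip_width: 0.2
```

```bash
python3 w.py
```

```text
{'t': 30.4, 'tcp_pos': [599.009, 23.114, 57.645], 'tcp_rot': [0.632, 0.775, -0.003, -0.001], 'ft_force': [-6.669, -0.038, 3.248], 'grip_width': 0.208}
vise tcp -15.9 -0.6 f -6.5 1.3 3.2
turn [-0.32  0.08 -0.09]
```

>>> servo_tool --pt "0 0 1 -0.3 -0.3 0 0" --pt "0 0 1.5 -0.3 -0.3 0 0" --pt "0 0 2 -0.3 -0.3 0 0" --pt "0 0 2.3 -0.3 -0.3 0 0" --pt "0 0 2.6 -0.3 -0.3 0 0"

```text
t: 30.9
tcp_pos: [599.0, 23.1, 57.7]
tcp_rot: [0.632, 0.775, -0.002, -0.001]
ft_force: [-10.0, -0.8, 5.8]
grip_width: 0.1
```

```bash
python3 w.py
```

```text
{'t': 30.9, 'tcp_pos': [599.042, 23.099, 57.654], 'tcp_rot': [0.632, 0.775, -0.002, -0.001], 'ft_force': [-10.018, -0.827, 5.824], 'grip_width': 0.073}
vise tcp -15.9 -0.6 f -10.0 1.2 5.8
turn [-0.3   0.08 -0.1 ]
```

>>> servo_tool --pt "0 0 1.4 -0.3 -0.3 0 0" --pt "0 0 1.9 -0.3 -0.3 0 0" --pt "0 0 2.3 -0.3 -0.3 0 0" --pt "0 0 2.6 -0.3 -0.3 0 0" --pt "0 0 2.8 -0.3 -0.3 0 0"

```text
t: 31.4
tcp_pos: [599.1, 23.1, 57.7]
tcp_rot: [0.632, 0.775, -0.003, -0.001]
ft_force: [-10.8, -1.6, 5.6]
grip_width: -0.2
```

```bash
python3 w.py
```

```text
{'t': 31.4, 'tcp_pos': [599.057, 23.104, 57.666], 'tcp_rot': [0.632, 0.775, -0.003, -0.001], 'ft_force': [-10.799, -1.564, 5.649], 'grip_width': -0.237}
vise tcp -15.9 -0.6 f -10.9 0.7 5.6
turn [-0.31  0.08 -0.1 ]
```

>>> servo_tool --pt "0 0 1.8 -0.3 -0.3 0 0" --pt "0 0 2.3 -0.3 -0.3 0 0" --pt "0 0 2.7 -0.3 -0.3 0 0" --pt "0 0 3 -0.3 -0.3 0 0" --pt "0 0 3.3 -0.3 -0.3 0 0"

```text
t: 31.9
tcp_pos: [599.0, 23.1, 57.6]
tcp_rot: [0.632, 0.775, -0.003, -0.001]
ft_force: [-13.4, -1.4, 7.2]
grip_width: -0.0
```

```bash
python3 w.py
```

```text
{'t': 31.9, 'tcp_pos': [599.031, 23.091, 57.643], 'tcp_rot': [0.632, 0.775, -0.003, -0.001], 'ft_force': [-13.403, -1.391, 7.185], 'grip_width': -0.041}
vise tcp -15.9 -0.6 f -13.4 1.4 7.2
turn [-0.37  0.08 -0.11]
```

>>> servo_tool --pt "0 0 -6 0 0 0 0" --pt "0 0 -18 -5 0 0 0" --pt "0 0 -26 -45 0 0 0" --pt "0 0 -40 -85 0 0 0" --pt "0 0 -70 -120 0 0 0"

```text
t: 32.4
tcp_pos: [532.7, 9.8, 180.1]
tcp_rot: [0.632, 0.775, -0.001, -0.0]
ft_force: [0.4, -0.8, -0.3]
grip_width: -0.1
```

>>> servo_tool --pt "0 40 0 -20 0 0 0" --pt "0 85 0 -40 0 0 0" --pt "0 130 0 -60 0 0 0" --pt "0 175 0 -60 0 0 0" --pt "0 220 0 -60 0 0 0"

```text
t: 32.9
tcp_pos: [488.3, 227.1, 241.3]
tcp_rot: [0.632, 0.775, 0.001, 0.001]
ft_force: [0.4, -0.8, -0.4]
grip_width: 0.0
```

>>> servo_tool --pt "0 45 0 0 0 0 0" --pt "0 90 0 0 0 0 0" --pt "0 130 0 0 0 0 0" --pt "0 160 0 0 0 0 0" --pt "0 160 0 0 0 0 0"

```text
t: 33.4
tcp_pos: [454.2, 389.0, 241.7]
tcp_rot: [0.63, 0.777, 0.002, -0.0]
ft_force: [0.8, 0.0, -0.6]
grip_width: 0.1
```

```bash
python3 look.py scene x.png; python3 look.py top l8.png 260 420 130 260; python3 - <<'E'
from h import *
for n in('scene','top'):
  im=snap(n)
  for o in('nozzle','offcut'):
    for m in spotter.masks_of(im,o)[:2]: print(n,o,round(m['conf'],2),np.round(m['box']).tolist())
E
```

```text
{'t': 33.45, 'tcp_pos': [455.085, 386.129, 241.449], 'tcp_rot': [0.631, 0.776, 0.001, 0.0], 'ft_force': [0.714, -0.789, 0.024], 'grip_width': -0.05}
0.85 [[39.3, -76.2], [40.6, 87.4]]
{'t': 33.55, 'tcp_pos': [456.284, 383.082, 241.401], 'tcp_rot': [0.632, 0.775, 0.001, 0.001], 'ft_force': [-0.683, -1.077, -0.003], 'grip_width': -0.05}
4.538461538461538
0.84 [[45.0, -70.0], [42.0, 92.3]]
scene nozzle 0.56 [181.0, 321.0, 19.0, 24.0]
scene offcut 0.74 [386.0, 270.0, 32.0, 41.0]
top nozzle 0.77 [388.0, 133.0, 9.0, 16.0]
top nozzle 0.51 [278.0, 185.0, 17.0, 52.0]
top offcut 0.63 [273.0, 246.0, 24.0, 31.0]
```

View pics/l8.png

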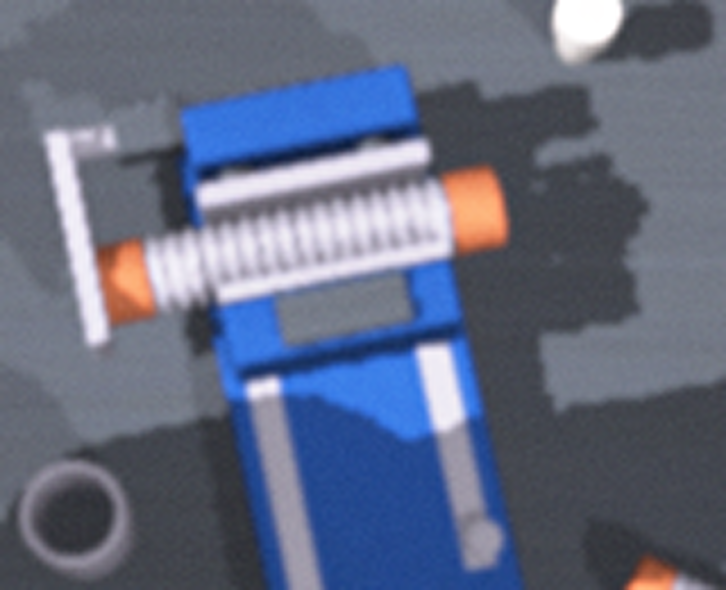

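The top view shows the bellows straight between both jaws, with its copper end (120,285) flush against the stop bar (95,285). The nozzle (588,20) and the offcut (75,515) stand where they were, and the arm is clear.

```bash
python3 -c "
from station import job_done; print(job_done())"
```

```text
the job is handed in; nothing more can be done
None
```

The bellows is straight along the jaws, its stop-side end is against the end stop, and the sliding jaw has it lightly squeezed. I handed the job in at about 34 s of robot time.

**What I did:** I pushed the sliding jaw up with closed fingers until about 4 mm of play was left. I then pushed the bellows by its tail to the stop. After closing the jaw to light contact I pushed the tail again, to take up the gap left by straightening. Last I gave the jaw one more push and moved the arm clear.

**Last checks:**
- **Stop contact:** on the second tail push the force rose to 7.9 N with no movement, so the bellows is hard against the stop. The top view shows no gap there.
- **Squeeze:** the final jaw push reached 13.4 N against about 8.5 N of drag, so I estimate the squeeze peaked near 5 N. I could not measure what remained once the push was released.
- **Straightness:** the two cameras disagree slightly on the bellows' angle to the jaws: about +0.5° from the scene camera and −1° from the top one. I put this down to measurement error, as the top view looks parallel.
- **Force on the bellows:** the highest reading while pushing its tail was 7.9 N (about 8 N in all directions), below the 10 N limit.
- **Nozzle and offcut:** I never touched either. Their last detections shifted by up to about 4 pixels, but they look unmoved in the pictures.

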